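# Draw the piston of a pressure cell up to its fill line

## Robot

A 7-joint arm with a two-finger parallel gripper is mounted at the origin on a cart in front of the work surface, level with it; the furniture and walls round the work are solid. World frame = base frame: x ahead of the robot, y to its left, z up, the work surface at z = 0. Lengths are in m, angles in rad, forces in N, time in s.
With the tool pointing down it reaches from about 0.4 to 0.85 m from the base axis. Payload 4.5 kg.
Tool frame: the origin (TCP) lies between the finger pads; the fingertips stand 11 mm ahead of it and the grasp point (between the pads) lies 8 mm behind it (r.nose_length is the distance from the TCP to the fingertips, in m); z points along the fingers, y is the line along which they close (so a half turn about z gives the same grasp; the last joint's range is limited). The gripper opens to 88 mm and grips with 3 to 60 N. Pads are 18 mm wide; open, the fingers measure 123 mm over their backs; the gripper's body (75 mm by 187 mm) begins 45 mm behind the grasp point.
Start: joints at [1.23, 0.689, -0.195, 1.565, 0.157, 0.902, -0.215], TCP at [0.229, -0.582, 0.227] pointing down, gripper open.
Joint ranges: [-3.01, 3.01], [-0.46, 2.08], [-1.47, 1.51], [0.13, 2.56], [-1, 4.14], [0.04, 2.09], [-2.66, 2.66]. Speed limits (rad/s): [2.57, 2.57, 3.14, 3.14, 3.14, 3.14, 3.14].

## Interface

Orientations are given as a unit quaternion [x, y, z, w].
In Python, from plant import get_state, snapshot, camera_model, r gives the robot as it stands.
- The arm moves only by the shell command python3 -m inch 'ROWS' [FORCE]. ROWS is text: rows parted by semicolons, each of 7 numbers parted by spaces: the opening, from -1 (shut) to 1 (fully open), then the shift along the tool's x, y, z in m, then the turn, a rotation vector about the tool's x, y, z in rad. A call has 1 to 20 rows; each row shifts and turns the commanded pose from where the row before left it, along the tool's axes as they then stand; what a row does not reach is not made up. A row lasts 1/12 s, in which the tool goes at most 41.7 mm and 7.16 degrees, less where a joint would pass 70% of its speed; a pose out of reach is approached as far as the arm can. A call is refused whole if a number of a shift passes 0.0417 or a number of a turn 0.125, either way. A call with a gripper value outside its range is refused whole. The fingers move at their own pace and stop on an object; FORCE is the grip in N (left out, the last holds). Time passes only in rows, so rows that do not move let the fingers close. It gives the time, the measured TCP pose, the force, the opening and the grip force at its end, in the units of the state.
- get_state(): the state, without advancing time (a new reading comes with each control period).
- snapshot(name): name is "side" or "top" or "wrist"; returns (picture, depth): 480x640x3 uint8, red, green, blue; 480x640 float32, m along the optical axis (not along the pixel's ray), 0 where there is no reading.
- camera_model(name): a dict with "intrinsics" (3x3 intrinsics, pixels), "dist" ([k1, k2, p1, p2, k3] as OpenCV has them; the pictures are not rectified), "view" (4x4, takes a point from world to camera coordinates). Camera axes: x right, y down, z forward; pixel columns grow to the right and rows downward; lengths in m; the calibration is good to about 2 mm. A picture is of the moment at which its call begins: read the wrist's pose just before it. camera_model takes no time and is no camera call; for the wrist camera it gives the pose at the moment of the call.
- r.finish_job(): hands the job in; it is judged then, once.
The state is a dict: "clock": time; "q": joint angles; "qd": joint speeds; "joint_torque": joint torques, N m; "tool_pos": TCP position; "eef_rot": TCP orientation; "contact_force": force on the tool from outside, world axes, zero at the start; "moment": the same for the moment, N m; "opening": opening from 0.0 (shut) to 1.0 (fully open); "finger_force": force on a finger pad.
Only numpy, scipy, OpenCV 4.12 (cv2) and the standard library are available. Lean on these libraries where they do the work, as an engineer would, in place of code of your own. Each camera call takes 0.05 s, during which the arm holds its last target. There are 200 camera calls.

## Task

The pressure cell has to stand ready for filling. First open its outlet valve so that air can follow in under the piston: turn the black handwheel anticlockwise (seen from above) until the steel pin on it points straight at the cylinder, and do not raise the piston before that. Then draw the piston straight up by its knurled grip, without wrenching it sideways in its snug bore, until the dark fill line on the rod is level with the top of the gland, and finish holding it still there, because it sinks back when let go; leave the things round the cell alone.

Things in the scene. Friction and masses are not known exactly. Their poses are not given: they have to be found in the camera images.
- cell: pressure cell, fixed: upright steel cylinder (58 mm across, foot 80 mm) and outlet valve on a grey base plate (x -160 to +50, y -50 to +50 mm, 17 mm high). Origin: on the cylinder's axis at bench level, z up. The valve's axis is 110 mm off in the cell's -x direction (towards the robot, give or take the yaw); its hose barb points to +y (to 47 mm). Bore 26 mm wide, floor 22 mm above the bench
- gland_top (a point): centre of the top face of the gland, the aluminium ring nut (65 mm across) at the top of the cylinder, 115 mm above the bench: the mouth of the bore. Its axes are the cell's
- piston: piston, loose in the bore: steel rod 24 mm across, 109 mm long, topped by a knurled dark grip 36 mm across, 26 mm high; about 0.42 kg. Origin: centre of the rod's lower end, z along it. Starts on the bore's floor: the grip's underside is then 16 mm above the gland and the hidden fill line 40 mm below the gland's top. Play 1 mm all round; sinks back by its weight when let go
- piston_grip (a point): middle of the piston's grip, on its axis, 123 mm above its lower end (13 mm above the grip's underside, 12 mm below its top)
- fill_line (a point): middle of the height of the dark fill line round the rod (about 2 mm wide), on the axis, 53 mm above the rod's lower end and 70 mm below piston_grip
- outlet_wheel (a joint): angle of the handwheel, rad, growing anticlockwise seen from above: 0 (stop) is shut, its pin pointing away from the cylinder; at 3.14 the pin points at the cylinder; stop at 4.71. Starts between 0 and 0.5. Light even friction (0.12 Nm); it stays where it is left
- wheel_top (a point): centre of the handwheel's top, on its vertical axis, 121.5 mm above the bench. The wheel is black, round, fluted at the rim, 60 mm across; its rim is 16 mm high (105 to 121.5 mm above the bench), with nothing within 25 mm beside it
- index_pin (a point): tip of the small upright steel index pin on the handwheel (9 mm across), 18 mm from its axis and 3 mm higher than the rim
- beaker: glass beaker on the bench, 75 mm across, 92 mm high; bystander. Origin: centre of its underside
- micro_rack: low white rack of sample tubes, 62 x 120 mm, 38 mm high; bystander. Origin: centre of its underside
- powder_jar: white jar with a lime lid, 43 mm across, 74 mm high; bystander. Origin: centre of its underside
- centrifuge: big beige bench centrifuge, fixed obstacle left of the cell: 430 mm deep, 360 mm wide, 245 mm high, its front 215 mm nearer the robot than its origin, which is the centre of its underside; pass well above it
Mind the look-alikes: they are no part of the job. Of the things like the piston, leave any that is yellow; of the rest the smaller one is meant.

How it is judged:
On the way, in this order (a step that is already met when the one before it is completed fails the run):
1. the outlet valve is open: the handwheel's pin points at the cylinder, within 20 degrees (value of joint outlet_wheel between 2.79 and 3.49 rad), for 0.2 s.
2. the fingers hold the piston with its fill line within 4 mm of the top of the gland (z of fill_line in the frame of gland_top between -0.004 and 0.004 m and contact force between the fingers and piston above 2 N), for 0.2 s.
At the end, for the whole second after the job is handed in: The fingers still hold the piston (over 2 N), at rest and straight in its bore, fill line within 4 mm of the gland's top, under 15 N between piston and cell (not wedged or resting); the handwheel's pin points at the cylinder within 20 degrees (all of step 1 and all of step 2 and horizontal distance between fill_line and gland_top below 0.003 m and angle between the z axis of piston and the z axis of cell, either way round below 0.05 rad and contact force between piston and cell below 15 N and linear speed of piston below 0.01 m/s); the arm keeps its last pose, push and grip.
It fails at once if the piston is raised more than 5 mm before the outlet valve is open (value of joint outlet_wheel below 2.7 rad and z of fill_line in the frame of gland_top above -0.035 m).
It fails at once if the piston is wrenched in its bore: more than 35 N between piston and cell (contact force between piston and cell above 35 N).
It fails at once if the piston is drawn far past the line (20 mm) (z of fill_line in the frame of gland_top above 0.02 m).
It fails at once if a bystander (beaker, tube rack or jar) is moved more than 2 cm (distance of any of beaker, micro_rack, powder_jar from where it was at the start of the episode above 0.02 m).
It also fails if it takes over 54 s, if anything falls off the work surface, if the arm or the gripper's body presses on something with over 40 N, if the wrist force passes 120 N, or if a joint passes its speed limit or range.

## Working session

There is one attempt and no reset: what is moved stays moved. The work goes in short steps, Python scripts to look and compute and a shell command to move; the robot and the scene stay as the last step left them, time stands still between calls to the robot, and variables do not carry over. Pictures are saved under pics/ and viewed, at most 10 in all, crops included, and the job is handed in when it is done.

```bash
ls; mkdir -p pics; cat > h.py <<'E'
import numpy as np,cv2
from plant import get_state,snapshot,camera_model,r
from scipy.spatial.transform import Rotation as R
def world(name,depth,m=None):
    m=m or camera_model(name);K=np.array(m["intrinsics"]);V=np.array(m["view"])
    h,w=depth.shape;u,v=np.meshgrid(np.arange(w),np.arange(h))
    p=cv2.undistortPoints(np.stack([u,v],-1).reshape(-1,1,2).astype(np.float32),K,np.array(m["dist"],float)).reshape(h,w,2)
    c=np.concatenate([p*depth[...,None],depth[...,None]],-1)
    return (c-V[:3,3])@V[:3,:3]
E
python3 - <<'E'
from h import *
for n in("top","side"):
    m=camera_model(n);i,d=snapshot(n);cv2.imwrite(f"pics/{n}0.png",i[...,::-1]);np.savez(f"{n}0.npz",i=i,d=d,w=world(n,d,m))
s=get_state();print(s)
E
```

```text
pics
{'clock': 0.1, 'q': array([ 1.22981624,  0.68991424, -0.19455294,  1.56623112,  0.15730617,
        0.90249455, -0.21508361]), 'qd': array([-0.001225  , -0.00205904,  0.00039441, -0.00323327, -0.00091269,
       -0.00138169,  0.0018823 ]), 'joint_torque': array([-3.23367974e-03, -5.28495741e+01, -1.27162144e+00, -1.53835326e+01,
       -5.25339448e-02,  2.00890863e-03,  2.08298479e-05]), 'tool_pos': array([ 0.22855243, -0.58108361,  0.22598464]), 'eef_rot': array([ 9.82482215e-01,  1.86354539e-01, -2.03992063e-04, -8.01280622e-04]), 'contact_force': array([0.16668284, 0.37228584, 0.38339371]), 'moment': array([-0.01317609,  0.01361303,  0.00853383]), 'finger_force': 0.0, 'opening': 0.996330179508375}
```

View pics/top0.png

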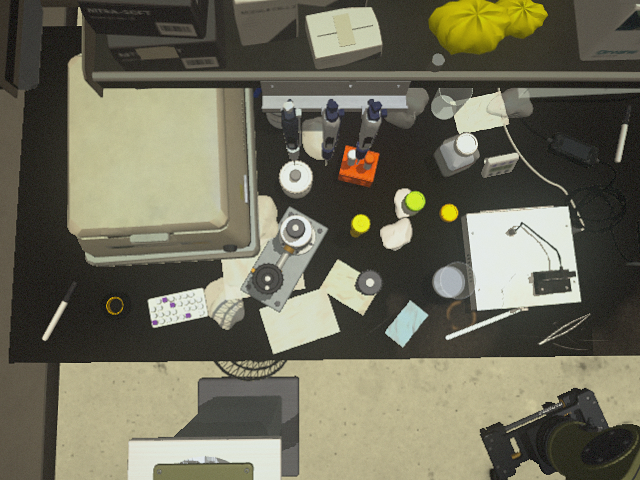

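View pics/side0.png

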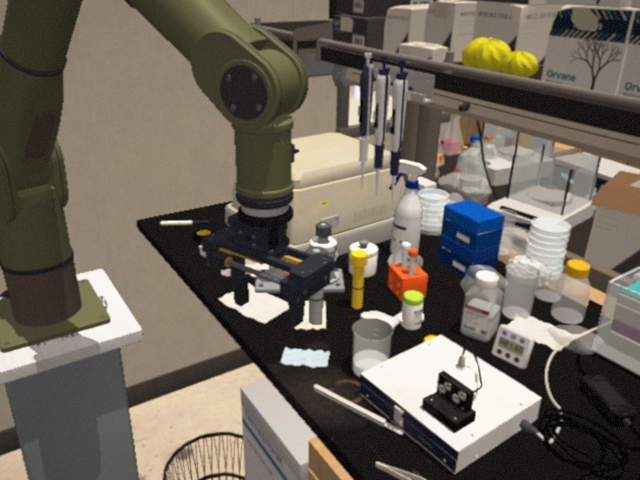

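```bash
python3 - <<'E'
from h import *
z=np.load("top0.npz");w=z["w"];i=z["i"]
c=i[200:320,230:390,::-1];cv2.imwrite("pics/crop.png",cv2.resize(c,None,fx=5,fy=5,interpolation=cv2.INTER_CUBIC))
for n,(u,v) in dict(piston=(296,229),wheel=(265,280),spare=(369,283),yellow=(361,224),beaker=(453,280),jar=(415,201)).items():
    p=w[v-22:v+23,u-22:u+23].reshape(-1,3);g=p[np.linalg.norm(p[:,:2]-w[v,u,:2],axis=1)<.06]
    zt=np.percentile(g[:,2],99)
    for lo,hi in((zt-.012,zt+.01),):
        k=g[(g[:,2]>lo)&(g[:,2]<hi)];print(n,w[v,u].round(3),zt.round(3),len(k),k.mean(0).round(4),np.ptp(k,0).round(3))
# height bands round cell
p=w[190:310,235:335].reshape(-1,3)
for lo,hi in((.01,.024),(.108,.12),(.12,.13),(.15,.17)):
    k=p[(p[:,2]>lo)&(p[:,2]<hi)];print(lo,len(k),cv2.minAreaRect((k[:,:2]*1000).astype(np.float32)))
E
```

```text
piston [ 0.573 -0.199  0.154] 0.159 292 [ 0.5741 -0.1966  0.1556] [0.037 0.035 0.014]
wheel [ 0.477 -0.137  0.121] 0.124 757 [ 0.4798 -0.1409  0.119 ] [0.061 0.062 0.014]
spare [ 0.467 -0.334  0.175] 0.178 509 [ 0.468  -0.3341  0.1742] [0.047 0.047 0.014]
yellow [ 0.584 -0.325  0.136] 0.138 278 [ 0.585  -0.3233  0.1341] [0.037 0.035 0.012]
beaker [ 0.478 -0.531  0.022] 0.093 241 [ 0.4755 -0.5296  0.0891] [0.075 0.074 0.016]
jar [ 0.64  -0.444  0.075] 0.077 330 [ 0.6404 -0.4433  0.0729] [0.042 0.042 0.016]
0.01 2694 ((548.3677368164062, -169.72885131835938), (255.8821258544922, 212.37869262695312), 1.2580111026763916)
0.108 1095 ((545.7830200195312, -132.14846801757812), (157.39608764648438, 171.35276794433594), 64.51039123535156)
0.12 416 ((547.371826171875, -119.66180419921875), (178.99594116210938, 136.51454162597656), 49.72148513793945)
0.15 499 ((603.1685180664062, -148.2454833984375), (132.06695556640625, 91.73286437988281), 89.4441146850586)
```

View pics/crop.png

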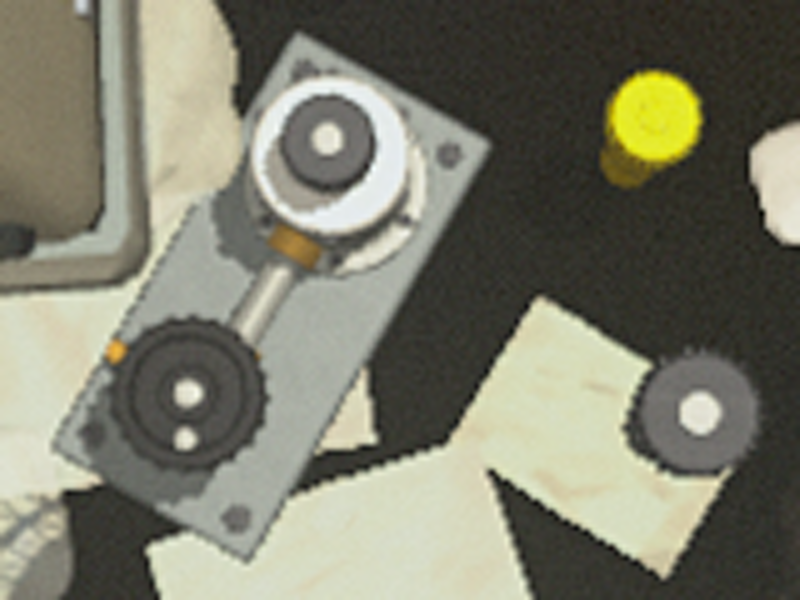

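```bash
python3 - <<'E'
from h import *
z=np.load("top0.npz");w=z["w"];i=z["i"]
p=w.reshape(-1,3);k=p[(p[:,2]>.08)&(p[:,2]<.26)&(p[:,0]>.3)&(p[:,0]<.85)&(p[:,1]>-.13)&(p[:,1]<.35)]
for lo,hi in((.13,.2),(.2,.23),(.23,.26)):
    g=k[(k[:,2]>lo)&(k[:,2]<hi)];print(lo,len(g),np.percentile(g,[.5,5],0).round(3).tolist(),np.percentile(g,99.5,0).round(3).tolist())
g=k[k[:,2]>.13]
for x in np.arange(.44,.8,.04):
    q=g[abs(g[:,0]-x)<.02]; print(x.round(2),len(q), q[:,1].min().round(3) if len(q) else '')
# pipette holder/shelf heights near piston
for x in np.arange(.6,.9,.04):
    q=p[(abs(p[:,0]-x)<.02)&(p[:,1]<-.1)&(p[:,1]>-.35)];print(x.round(2),q[:,2].max().round(3))
# pin & centres
m=(p[:,2]>.10)&(p[:,2]<.13)&(np.linalg.norm(p[:,:2]-[.48,-.141],axis=1)<.04)
print(cv2.minEnclosingCircle((p[m][:,:2]*1000).astype(np.float32)))
m=(p[:,2]>.145)&(p[:,2]<.17)&(np.linalg.norm(p[:,:2]-[.574,-.197],axis=1)<.025)
print(cv2.minEnclosingCircle((p[m][:,:2]*1000).astype(np.float32)))
print('pin',w[287,267],'hub',w[278,267])
E
```

```text
0.13 3960 [[0.536, -0.124, 0.13], [0.541, -0.091, 0.134]] [0.846, 0.206, 0.199]
0.2 1557 [[0.541, -0.078, 0.2], [0.544, -0.075, 0.205]] [0.825, 0.212, 0.23]
0.23 22283 [[0.56, -0.07, 0.231], [0.573, -0.056, 0.237]] [0.837, 0.207, 0.248]
0.44 0 
0.48 0 
0.52 161 0.091
0.56 4586 -0.095
0.6 3938 -0.095
0.64 3886 -0.095
0.68 3802 -0.092
0.72 3725 -0.09
0.76 3651 -0.088
0.6 0.16
0.64 0.115
0.68 0.532
0.72 0.652
0.76 0.656
0.8 0.6
0.84 0.532
0.88 0.059
((479.9189147949219, -140.68997192382812), 31.115379333496094)
((574.7415771484375, -196.4374542236328), 18.73769760131836)
pin [ 0.46369876 -0.14106725  0.12210329] hub [ 0.48120305 -0.14094873  0.12096604]
```

Candidates in the top view: grey grip at (296,229) standing in the cell, 36 mm across; a spare at (369,283), 47 mm across; a yellow one at (361,224). I choose (296,229), the smaller grey one. The crop shows the handwheel at (265,280) with its pin towards -x, so the joint is at about 0.5 rad.

```bash
python3 -m inch '1 0 0 0 0 0 .125; 1 0 0 0 0 0 .125; 1 0 0 0 0 0 .125; 1 .0157 -.0275 0 0 0 0; 1 .0157 -.0275 0 0 0 0; 1 .0157 -.0275 0 0 0 0; 1 .0157 -.0275 0 0 0 0; 1 .0157 -.0275 0 0 0 0; 1 .0157 -.0275 0 0 0 0; 1 .0157 -.0275 0 0 0 0; 1 .0157 -.0275 0 0 0 0; 1 .0157 -.0275 0 0 0 0; 1 .0157 -.0275 0 0 0 0; 1 .0157 -.0275 0 0 0 0; 1 .0157 -.0275 0 0 0 0; 1 .0157 -.0275 0 0 0 0; 1 .0157 -.0275 0 0 0 0; 1 .0157 -.0275 0 0 0 0; 1 .0157 -.0275 0 0 0 0; 1 0 0 0 0 0 0' 30
cat > m.py <<'E'
from h import *
import sys
s=get_state();Rm=R.from_quat(s["eef_rot"]);x,y=Rm.apply([[1,0,0],[0,1,0]])
print("t",s["clock"],"tcp",s["tool_pos"].round(4),"xyaw",np.degrees(np.arctan2(x[1],x[0])).round(1),"tilt",Rm.apply([0,0,1]).round(4),"q1,q7",s["q"][[0,6]].round(2),"F",s["contact_force"].round(1),"op",round(s["opening"],3),"ff",s["finger_force"])
if len(sys.argv)>3:
    print("tool shift",Rm.inv().apply(np.array(list(map(float,sys.argv[1:4])))-s["tool_pos"]).round(4))
E
python3 m.py .48 -.1407 .113; python3 - <<'E'
from h import *
m=camera_model("wrist");i,d=snapshot("wrist");cv2.imwrite("pics/w1.png",i[...,::-1]);np.savez("w1.npz",i=i,d=d,w=world("wrist",d,m))
E
```

```text
clock: 1.77
tool_pos: [0.4838, -0.1342, 0.2266]
eef_rot: [1.0, 0.005, 0.001, -0.002]
contact_force: [0.1, 0.4, -0.5]
opening: 1.0
finger_force: 0.0
t 1.7667 tcp [ 0.4838 -0.1342  0.2266] xyaw 0.6 tilt [ 0.0028  0.0043 -1.    ] q1,q7 [ 0.21 -1.4 ] F [ 0.1  0.4 -0.5] op 1.0 ff 0.0
tool shift [-0.0042  0.007   0.1135]
```

View pics/w1.png

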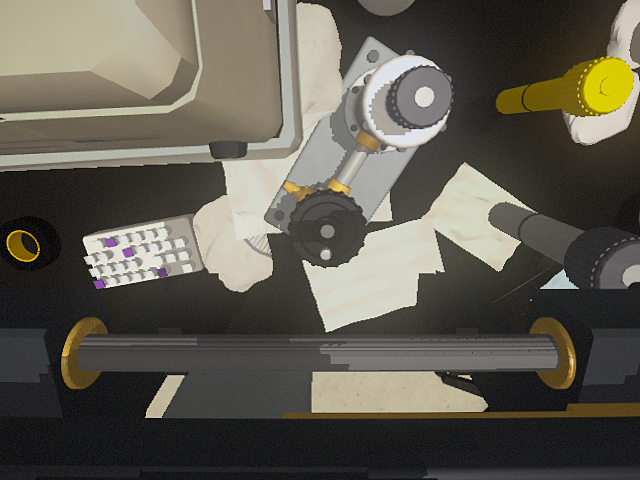

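```bash
python3 - <<'E'
from h import *
w=np.load("w1.npz")["w"];p=w.reshape(-1,3)
for c,lo,hi,rr in(((.48,-.141),.112,.13,.04),((.5745,-.1965),.15,.17,.025),((.5745,-.1965),.112,.119,.04)):
    m=(p[:,2]>lo)&(p[:,2]<hi)&(np.linalg.norm(p[:,:2]-c,axis=1)<rr)
    print(m.sum(),cv2.minEnclosingCircle((p[m][:,:2]*1000).astype(np.float32)),np.median(p[m][:,2]),np.median(p[m],0))
print(w[254,326],w[230,327])
E
```

```text
4728 ((481.1457824707031, -140.22166442871094), 31.330570220947266) 0.11922885403483972 [ 0.48249923 -0.14026384  0.11922885]
3024 ((575.3953857421875, -195.78526306152344), 19.08854103088379) 0.15616886440111716 [ 0.57594636 -0.19483632  0.15616886]
3012 ((575.3244018554688, -194.70269775390625), 32.52949905395508) 0.11408711640460296 [ 0.57016299 -0.18291871  0.11408712]
[ 0.46348405 -0.13949241  0.12387486] [ 0.48219156 -0.1399643   0.12193375]
```

```bash
python3 -m inch '1 -.003 .0068 0 0 0 0; 1 0 0 .03 0 0 0; 1 0 0 .03 0 0 0; 1 0 0 .03 0 0 0; 1 0 0 .015 0 0 0; 1 0 0 .0085 0 0 0; 1 0 0 0 0 0 0; 1 0 0 0 0 0 0; -1 0 0 0 0 0 0; -1 0 0 0 0 0 0; -1 0 0 0 0 0 0; -1 0 0 0 0 0 0; -1 0 0 0 0 0 0; -1 0 0 0 0 0 0; -1 0 0 0 0 0 0; -1 0 0 0 0 0 0' 30; python3 m.py .4808 -.1405 .113
```

```text
clock: 3.15
tool_pos: [0.4771, -0.1484, 0.1133]
eef_rot: [1.0, -0.0, 0.0, 0.0]
contact_force: [0.2, 0.7, -0.0]
opening: 0.417
finger_force: 0.0
t 3.15 tcp [ 0.4771 -0.1484  0.1133] xyaw -0.0 tilt [ 1.e-04 -1.e-04 -1.e+00] q1,q7 [ 0.22 -1.4 ] F [ 0.2  0.7 -0. ] op 0.417 ff 0.0
tool shift [ 0.0037 -0.0079  0.0003]
```

```bash
python3 -m inch '-1 0 0 0 0 0 0; -1 0 0 0 0 0 0'; python3 - <<'E'
from h import *
i,d=snapshot("wrist");cv2.imwrite("pics/w2.png",i[...,::-1])
i,d=snapshot("side");a=cv2.resize(i[200:340,180:400,::-1],None,fx=2.9,fy=2.9);cv2.imwrite("pics/s2.png",a)
cv2.imwrite("pics/ws2.png",np.hstack([cv2.resize(cv2.imread("pics/w2.png"),(480,360)),cv2.resize(a,(320,360))]))
E
```

```text
clock: 3.32
tool_pos: [0.4771, -0.1485, 0.1132]
eef_rot: [1.0, -0.0, -0.0, 0.0]
contact_force: [-0.4, -0.4, 0.2]
opening: 0.271
finger_force: 0.0
```

View pics/ws2.png

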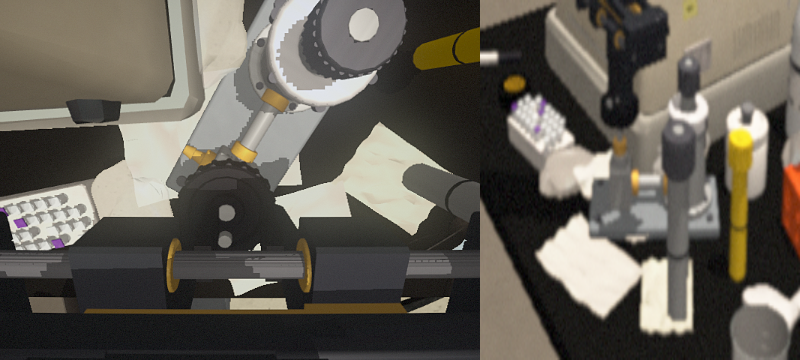

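```bash
python3 - <<'E'
from h import *
m=camera_model("wrist");s=get_state();V=np.array(m["view"]);print("cam pos",(-V[:3,:3].T@V[:3,3]).round(3), "axis",V[2,:3].round(3))
Rm=R.from_quat(s["eef_rot"]);t=s["tool_pos"]
P=np.array([t,t+Rm.apply([0,0,.011]),t-Rm.apply([0,0,.008]),[.4808,-.1405,.1215],[.575,-.196,.157],[.4771,-.1485,.16]])
uv,_=cv2.projectPoints(P,V[:3,:3],V[:3,3],np.array(m["intrinsics"]),np.array(m["dist"]));print(uv.reshape(-1,2).round(0).tolist())
i,d=snapshot("wrist");w=world("wrist",d,m)
for a in((300,285),(300,345),(300,360),(300,250),(232,350),(405,350),(150,330),(300,325)):print(a,w[a[1],a[0]].round(3))
print(s["opening"],s["contact_force"],s["finger_force"])
E
python3 -m inch '-1 0 0 0 0 0 0'
```

```text
cam pos [ 0.548 -0.148  0.27 ] axis [-0.272  0.    -0.962]
[[319.0, 285.0], [319.0, 276.0], [319.0, 292.0], [302.0, 285.0], [485.0, 35.0], [320.0, 340.0]]
(300, 285) [ 0.486 -0.14   0.133]
(300, 345) [ 0.505 -0.144  0.205]
(300, 360) [ 0.502 -0.144  0.207]
(300, 250) [ 0.497 -0.14   0.119]
(232, 350) [ 0.508 -0.132  0.212]
(405, 350) [ 0.509 -0.164  0.213]
(150, 330) [ 0.512 -0.116  0.211]
(300, 325) [ 0.462 -0.14   0.125]
0.17780443890741587 [-0.3432445   0.01253426  0.11608326] 0.0
clock: 3.55
tool_pos: [0.4771, -0.1485, 0.1132]
eef_rot: [1.0, -0.0, -0.0, 0.0]
contact_force: [0.2, 0.1, 0.3]
opening: 0.056
finger_force: 0.0
```

```bash
python3 - <<'E'
from h import *
m=camera_model("wrist");i,d=snapshot("wrist");w=world("wrist",d,m)
a=(255*(i[180:400,180:440,::-1]/255.)**.45).astype(np.uint8);cv2.imwrite("pics/w3.png",cv2.resize(a,(650,550)))
for v in range(200,400,12):print(v,*[f"{w[v,u,2]*1000:.0f}" for u in range(200,440,12)])
E
```

```text
200 5 3 2 7 41 39 16 16 46 37 47 46 16 16 17 17 16 0 -1 -1
212 6 3 4 6 15 40 45 44 56 110 42 45 16 16 17 16 15 -1 -1 -1
224 7 5 4 17 15 16 114 120 121 120 119 113 16 17 16 15 8 270 -2 -1
236 6 4 12 15 17 120 122 121 118 119 121 121 120 16 15 8 10 -1 -2 -2
248 24 22 15 17 119 120 117 117 118 117 117 118 120 120 15 -1 -1 -2 -1 2
260 26 22 19 5 121 118 117 117 119 270 117 118 119 121 -1 3 4 2 4 4
272 28 24 22 -1 122 117 117 119 120 120 120 118 127 121 4 4 5 8 5 2
284 32 29 25 -2 121 118 118 139 136 137 118 135 139 139 119 3 5 4 3 2
296 197 196 197 197 197 198 197 151 148 147 118 146 147 150 197 198 197 198 198 197
308 204 203 204 203 203 203 203 159 156 152 116 156 157 159 205 203 204 203 202 203
320 208 207 207 209 208 209 203 168 165 165 118 166 165 167 208 209 208 207 207 208
332 212 211 211 212 211 211 205 174 169 170 121 170 169 174 208 212 212 211 211 211
344 212 212 213 214 212 213 207 204 204 204 204 204 204 205 208 213 212 213 213 213
356 212 213 212 213 213 212 210 205 206 206 207 206 207 205 210 212 213 211 212 213
368 213 212 213 212 213 212 211 207 206 206 206 207 206 207 210 213 212 212 213 212
380 213 212 212 270 213 212 210 183 -1 -1 7 7 4 191 210 214 213 213 213 212
392 212 212 214 212 213 212 207 185 1 -1 9 -1 -2 191 211 213 212 212 213 211
```

View pics/w3.png

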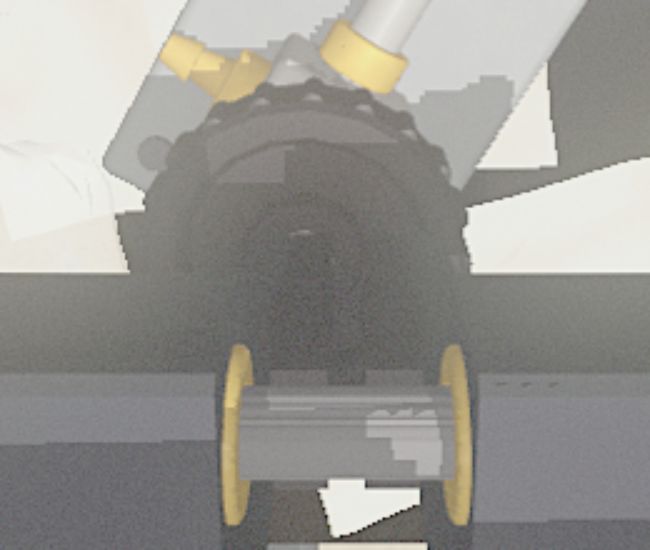

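```bash
python3 -m inch '-1 0 0 -.03 0 0 0; -1 0 0 -.03 0 0 0; -1 0 0 0 0 0 0; -1 0 0 0 0 0 0'; python3 - <<'E'
from h import *
print(r.nose_length)
s=get_state();t=s["tool_pos"]
m=camera_model("wrist");i,d=snapshot("wrist");w=world("wrist",d,m)-t
for v in range(212,340,6):print(v,*[f"({w[v,u,0]*1000:.0f},{w[v,u,2]*1000:.0f})" for u in range(284,360,8)])
p=np.load("top0.npz")["w"].reshape(-1,3)
m2=camera_model("side");i,d=snapshot("side");w=world("side",d,m2)-t;k=w[(np.linalg.norm(w[...,:2],axis=-1)<.03)&(w[...,2]<.06)&(w[...,2]>-.03)];print(np.percentile(k,[0,1,3],axis=0).round(4))
E
```

```text
clock: 3.93
tool_pos: [0.4782, -0.1488, 0.1745]
eef_rot: [1.0, -0.0, 0.002, 0.0]
contact_force: [-0.7, 0.2, -0.9]
opening: 0.008
finger_force: 0.0
0.011
212 (24,-54) (23,-57) (23,-58) (23,-57) (23,-57) (24,-54) (24,-53) (23,-55) (1,-158) (0,-159)
218 (19,-58) (19,-57) (19,-56) (19,-57) (19,-57) (19,-59) (20,-54) (20,-54) (20,-54) (-5,-158)
224 (16,-56) (15,-57) (16,-56) (16,-56) (15,-57) (15,-58) (15,-57) (16,-53) (16,-55) (-10,-157)
230 (12,-57) (12,-56) (12,-55) (12,-54) (12,-56) (11,-58) (12,-57) (12,-54) (12,-54) (-17,-159)
236 (8,-57) (8,-56) (8,-56) (8,-56) (8,-55) (8,-57) (7,-58) (8,-55) (9,-54) (-27,-175)
242 (3,-59) (4,-55) (5,-53) (5,-53) (4,-55) (4,-57) (4,-56) (4,-57) (5,-54) (-33,-175)
248 (-1,-58) (0,-55) (1,-53) (1,-54) (1,-54) (-0,-57) (-0,-58) (0,-56) (1,-54) (-39,-173)
254 (-5,-57) (-4,-56) (-4,-56) (-4,-55) (-4,-55) (-5,-58) (-4,-57) (-4,-56) (-4,-55) (-44,-169)
260 (-8,-57) (-8,-57) (-8,-57) (-8,-57) (-9,-58) (-8,-57) (-9,-58) (-7,-54) (-7,-53) (-50,-169)
266 (-13,-58) (-13,-58) (-12,-55) (-11,-54) (-13,-57) (-13,-58) (-12,-56) (-11,-53) (-56,-169) (-57,-171)
272 
[... 402 characters left out ...]
(11,34) (10,33) (11,34) (12,37) (36,86)
302 (35,86) (12,42) (10,38) (11,39) (8,33) (10,38) (11,39) (10,38) (12,43) (35,88)
308 (33,86) (13,47) (11,44) (10,43) (5,33) (10,43) (11,43) (10,43) (12,46) (35,90)
314 (32,87) (12,51) (11,48) (11,48) (3,34) (10,46) (10,47) (11,48) (12,50) (35,93)
320 (31,88) (11,53) (11,52) (11,52) (10,51) (11,52) (11,52) (11,52) (30,86) (34,93)
326 (31,91) (11,57) (10,55) (11,56) (10,55) (11,56) (10,55) (10,55) (29,86) (33,93)
332 (32,93) (11,60) (9,56) (9,56) (9,57) (8,56) (9,57) (9,56) (27,86) (32,94)
338 (30,94) (28,90) (29,91) (28,90) (28,90) (28,90) (29,91) (28,91) (28,90) (31,94)
[[-0.0143 -0.0208  0.0079]
 [-0.0137 -0.0199  0.0097]
 [-0.0133 -0.0192  0.0108]]
```

```bash
python3 -m inch '.5 0 0 0 0 0 0; .5 0 0 0 0 0 0; .5 0 0 0 0 0 0; .5 0 0 0 0 0 0; .5 0 0 0 0 0 0; .5 0 0 0 0 0 0; .5 0 0 0 0 0 0; .5 0 0 0 0 0 0; .5 0 0 0 0 0 0'; python3 - <<'E'
from h import *
s=get_state();t=s["tool_pos"]
for n in("side","top","wrist"):
    m2=camera_model(n);i,d=snapshot(n);w=world(n,d,m2)-t
    k=w[(abs(w[...,0])<.03)&(abs(w[...,1])<.07)&(w[...,2]<.06)&(w[...,2]>-.035)]
    print(n,len(k))
    if len(k):
        print(np.percentile(k[:,2],[0,1,3,10]).round(4))
        k=k[k[:,2]<.03];print("L",np.percentile(k[k[:,1]>0],[2,50,98],axis=0).round(3).tolist() if (k[:,1]>0).any() else '');print("R",np.percentile(k[k[:,1]<0],[2,50,98],axis=0).round(3).tolist() if (k[:,1]<0).any() else '')
    cv2.imwrite(f"pics/{n}5.png",i[...,::-1])
E
```

```text
clock: 4.78
tool_pos: [0.4771, -0.1485, 0.1732]
eef_rot: [1.0, -0.0, 0.0, 0.0]
contact_force: [-1.1, -0.8, 0.4]
opening: 0.663
finger_force: 0.0
side 403
[0.0081 0.0097 0.0119 0.0148]
L [[-0.01, 0.026, 0.009], [-0.004, 0.031, 0.02], [0.01, 0.043, 0.03]]
R [[-0.012, -0.046, 0.01], [-0.003, -0.042, 0.02], [0.01, -0.029, 0.029]]
top 32
[0.0515 0.0516 0.0517 0.0524]
L 
R 
wrist 7460
[0.0097 0.0119 0.0137 0.0189]
L [[-0.006, 0.033, 0.011], [0.011, 0.035, 0.022], [0.013, 0.046, 0.03]]
R [[-0.006, -0.045, 0.011], [0.011, -0.035, 0.022], [0.012, -0.032, 0.03]]
```

The cameras show the real fingertips about 20 mm further back along the tool than the reported TCP implies: tips at tool_pos z + 9 mm, where the stated nose length gives −11 mm. That is why the fingers closed above the wheel. It is centred sideways. I allow for it from here on.

```bash
python3 -m inch '1 .0037 -.008 0 0 0 0; 1 0 0 .02 0 0 0; 1 0 0 .02 0 0 0; 1 0 0 .02 0 0 0; 1 0 0 .01 0 0 0; 1 0 0 .01 0 0 0; 1 0 0 0 0 0 0; 1 0 0 0 0 0 0; -1 0 0 0 0 0 0; -1 0 0 0 0 0 0; -1 0 0 0 0 0 0; -1 0 0 0 0 0 0; -1 0 0 0 0 0 0; -1 0 0 0 0 0 0; -1 0 0 0 0 0 0; -1 0 0 0 0 0 0' 30; python3 m.py .4808 -.1405 .093
```

```text
clock: 6.27
tool_pos: [0.4811, -0.1407, 0.0936]
eef_rot: [1.0, -0.0, 0.0, 0.0]
contact_force: [0.0, -1.3, 6.2]
opening: 0.675
finger_force: 30.0
t 6.2667 tcp [ 0.4811 -0.1407  0.0936] xyaw -0.0 tilt [ 8.e-04 -4.e-04 -1.e+00] q1,q7 [ 0.2  -1.42] F [ 0.  -1.3  6.2] op 0.675 ff 30.00093698501587
tool shift [-0.0003 -0.0002  0.0006]
```

```bash
python3 -m inch '-1 0 0 0 0 0 -.11; -1 0 0 0 0 0 -.11; -1 0 0 0 0 0 -.11; -1 0 0 0 0 0 -.11; -1 0 0 0 0 0 -.11; -1 0 0 0 0 0 -.11; -1 0 0 0 0 0 -.11; -1 0 0 0 0 0 -.11; -1 0 0 0 0 0 -.11; -1 0 0 0 0 0 -.11; -1 0 0 0 0 0 -.11; -1 0 0 0 0 0 -.11; -1 0 0 0 0 0 0; -1 0 0 0 0 0 0' 30; python3 m.py .4808 -.1405 .093
```

```text
clock: 7.43
tool_pos: [0.4798, -0.1391, 0.0936]
eef_rot: [0.789, 0.614, -0.0, -0.001]
contact_force: [-3.1, 3.0, 9.0]
opening: 0.672
finger_force: 30.0
t 7.4333 tcp [ 0.4798 -0.1391  0.0936] xyaw 75.7 tilt [-0.0013  0.0015 -1.    ] q1,q7 [ 0.39 -0.63] F [-3.1  3.   9. ] op 0.672 ff 30.001334846019745
tool shift [-0.0011  0.0013  0.0006]
```

```bash
python3 -m inch '.7 0 0 0 0 0 0; .7 0 0 0 0 0 0; .7 0 0 0 0 0 0; .7 0 0 0 0 0 0; .7 0 0 0 0 0 .11; .7 0 0 0 0 0 .11; .7 0 0 0 0 0 .11; .7 0 0 0 0 0 .11; .7 0 0 0 0 0 .11; .7 0 0 0 0 0 .11; .7 0 0 0 0 0 .11; .7 0 0 0 0 0 .11; .7 0 0 0 0 0 .11; .7 0 0 0 0 0 .11; .7 0 0 0 0 0 .11; .7 0 0 0 0 0 .11; .7 0 0 0 0 0 0; .7 0 0 0 0 0 0'; python3 -m inch '-1 0 0 0 0 0 0; -1 0 0 0 0 0 0; -1 0 0 0 0 0 0; -1 0 0 0 0 0 0; -1 0 0 0 0 0 0' 30; python3 m.py .4808 -.1405 .093
```

```text
clock: 8.93
tool_pos: [0.4809, -0.1405, 0.0931]
eef_rot: [1.0, 0.001, -0.0, 0.0]
contact_force: [-0.3, 1.0, 0.2]
opening: 0.854
finger_force: 0.0
clock: 9.35
tool_pos: [0.4808, -0.1407, 0.0932]
eef_rot: [1.0, 0.0, 0.0, 0.0]
contact_force: [0.8, -1.0, -1.8]
opening: 0.675
finger_force: 30.0
t 9.35 tcp [ 0.4808 -0.1407  0.0932] xyaw 0.0 tilt [ 1.e-04 -2.e-04 -1.e+00] q1,q7 [ 0.21 -1.43] F [ 0.8 -1.  -1.8] op 0.675 ff 29.99998390674591
tool shift [-0.     -0.0002  0.0002]
```

Second turn, then open and lift.

```bash
python3 -m inch '-1 0 0 0 0 0 -.11; -1 0 0 0 0 0 -.11; -1 0 0 0 0 0 -.11; -1 0 0 0 0 0 -.11; -1 0 0 0 0 0 -.11; -1 0 0 0 0 0 -.11; -1 0 0 0 0 0 -.11; -1 0 0 0 0 0 -.11; -1 0 0 0 0 0 -.11; -1 0 0 0 0 0 -.11; -1 0 0 0 0 0 -.11; -1 0 0 0 0 0 -.11; -1 0 0 0 0 0 0; -1 0 0 0 0 0 0; -1 0 0 0 0 0 0' 30; python3 -m inch '.7 0 0 0 0 0 0; .7 0 0 0 0 0 0; .7 0 0 0 0 0 0; .7 0 0 0 0 0 0; 1 0 0 -.03 0 0 0; 1 0 0 -.04 0 0 0; 1 0 0 -.04 0 0 0; 1 0 0 0 0 0 0; 1 0 0 0 0 0 0'; python3 m.py; python3 - <<'E'
from h import *
m=camera_model("wrist");i,d=snapshot("wrist");w=world("wrist",d,m);np.savez("w6.npz",i=i,d=d,w=w);cv2.imwrite("pics/w6.png",i[...,::-1])
E
```

```text
clock: 10.6
tool_pos: [0.4798, -0.1394, 0.0932]
eef_rot: [0.791, 0.612, -0.0, -0.001]
contact_force: [-3.0, 5.0, 2.9]
opening: 0.679
finger_force: 30.0
clock: 11.35
tool_pos: [0.4825, -0.1412, 0.2052]
eef_rot: [0.791, 0.612, 0.002, 0.002]
contact_force: [-0.1, -0.2, -0.2]
opening: 0.999
finger_force: 0.0
t 11.35 tcp [ 0.4825 -0.1412  0.2052] xyaw 75.5 tilt [ 0.0053 -0.0015 -1.    ] q1,q7 [ 0.5 -0.5] F [-0.1 -0.2 -0.2] op 0.999 ff 0.0
```

View pics/w6.png

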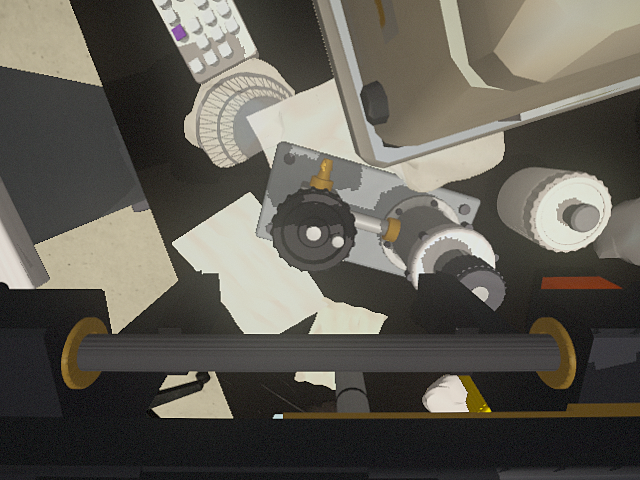

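```bash
cat > meas.py <<'E'
from h import *
from scipy.optimize import least_squares
def circ(P,rad):  # fixed-radius outer-boundary fit
    h=cv2.convexHull((P*1000).astype(np.float32)).reshape(-1,2)
    f=least_squares(lambda c:np.linalg.norm(h-c,axis=1)-rad,h.mean(0),loss="soft_l1");return f.x.round(1),np.std(f.fun).round(2),len(h)
def run(w):
    p=w.reshape(-1,3)
    for n,c,lo,hi,rr,rad in(("wheel",(.4808,-.1405),.112,.13,.036,30),("grip",(.575,-.196),.15,.165,.025,18),("gland",(.575,-.196),.112,.118,.036,32.5)):
        m=(p[:,2]>lo)&(p[:,2]<hi)&(np.linalg.norm(p[:,:2]-c,axis=1)<rr)
        if m.sum()>20: print(n,m.sum(),*circ(p[m][:,:2],rad),"z",np.median(p[m][:,2]).round(4))
E
python3 - <<'E'
from meas import *
w=np.load("w6.npz")["w"];run(w)
for n in ("top0","w1"): print(n);run(np.load(n+".npz")["w"])
a=w[242,338];b=w[233,313];d=a-b;print(a,b,"pin deg",np.degrees(np.arctan2(d[1],d[0])))
p=np.load("top0.npz")["w"].reshape(-1,3)
k=p[(p[:,0]>.62)&(p[:,0]<.74)&(p[:,1]<-.1)&(p[:,1]>-.36)&(p[:,2]>.12)]
for x in np.arange(.62,.74,.02):
    q=k[abs(k[:,0]-x)<.01]; print(x.round(2),len(q),q[:,2].min().round(3) if len(q) else '',q[:,1].min().round(3) if len(q) else '',q[:,1].max().round(3) if len(q) else '')
E
python3 m.py .575 -.196 .117
```

```text
wheel 5558 [ 481.5 -139.5] 0.28 27 z 0.1192
grip 1414 [ 576.2 -194.7] 2.04 21 z 0.1561
gland 2077 [ 575.2 -196.1] 0.79 24 z 0.114
top0
wheel 757 [ 480. -141.] 0.43 25 z 0.1191
grip 286 [ 574.6 -196.6] 0.38 22 z 0.1557
gland 403 [ 574.6 -196. ] 0.46 28 z 0.1142
w1
wheel 4728 [ 481.5 -140.6] 0.29 30 z 0.1192
grip 3024 [ 575.9 -195.8] 0.22 36 z 0.1562
gland 3012 [ 575.5 -195.4] 0.41 37 z 0.1141
[ 0.4964984  -0.14995617  0.12352334] [ 0.48094029 -0.13984223  0.12109147] pin deg -33.02686950936863
0.62 0   
0.64 0   
0.66 1048 0.295 -0.32 -0.188
0.68 1735 0.229 -0.326 -0.187
0.7 959 0.45 -0.36 -0.159
0.72 5479 0.12 -0.36 -0.1
t 11.4 tcp [ 0.481  -0.1411  0.2037] xyaw 75.5 tilt [ 0.0014 -0.001  -1.    ] q1,q7 [ 0.5 -0.5] F [-0.2  0.  -0.7] op 0.999 ff 0.0
tool shift [-0.0296  0.1045  0.0868]
```

```bash
python3 -m inch '.7 0 0 0 0 0 -.1184; .7 0 0 0 0 0 -.1184; .7 0 0 0 0 0 -.1184; .7 0 0 0 0 0 -.1184; .7 0 0 0 0 0 -.1184; .7 0 0 0 0 0 -.1184; .7 0 0 0 0 0 -.1184; .7 -.0195 .0098 0 0 0 0; .7 -.0195 .0098 0 0 0 0; .7 -.0195 .0098 0 0 0 0; .7 -.0195 .0098 0 0 0 0; .7 -.0195 .0098 0 0 0 0; .7 0 0 0 0 0 0; .7 0 0 0 0 0 0; .7 0 0 0 0 0 0' 15; python3 - <<'E'
from meas import *
m=camera_model("wrist");i,d=snapshot("wrist");w=world("wrist",d,m);run(w)
E
python3 m.py .575 -.1958 .117
```

```text
clock: 12.65
tool_pos: [0.5736, -0.1947, 0.2016]
eef_rot: [0.476, 0.879, -0.0, -0.002]
contact_force: [0.9, -0.1, -0.2]
opening: 0.849
finger_force: 0.0
wheel 7776 [ 481.1 -139.5] 0.39 33 z 0.1194
grip 2741 [ 575.6 -195.3] 0.23 29 z 0.1561
gland 2842 [ 575.9 -195.7] 0.37 38 z 0.1141
t 12.7 tcp [ 0.5737 -0.1946  0.2021] xyaw 123.2 tilt [-2.9e-03  6.0e-04 -1.0e+00] q1,q7 [0.64 0.29] F [ 0.3 -0.4 -0.3] op 0.85 ff 0.0
tool shift [-0.0019  0.0006  0.0851]
```

```bash
python3 -m inch '.7 -.0015 .0007 .02 0 0 0; .7 0 0 .02 0 0 0; .7 0 0 .02 0 0 0; .7 0 0 .015 0 0 0; .7 0 0 .01 0 0 0; .7 0 0 0 0 0 0; .7 0 0 0 0 0 0; .7 0 0 0 0 0 0' 15; python3 m.py .5753 -.1957 .117;  python3 - <<'E'
from meas import *
m=camera_model("wrist");t=get_state();i,d=snapshot("wrist");w=world("wrist",d,m);run(w)
l=(w-t["tool_pos"])@R.from_quat(t["eef_rot"]).as_matrix()
k=l[(abs(l[...,0])<.02)&(abs(l[...,1])<.06)&(l[...,2]<-.004)&(l[...,2]>-.03)];
for s in(1,-1):
    q=k[(k[:,1]*s>.03)];print(s,len(q),np.percentile(q,[2,50,98],axis=0).round(4).tolist())
E
```

```text
clock: 13.37
tool_pos: [0.577, -0.196, 0.1192]
eef_rot: [0.476, 0.879, 0.0, 0.001]
contact_force: [0.5, 0.1, -0.4]
opening: 0.853
finger_force: 0.0
t 13.3667 tcp [ 0.577  -0.196   0.1192] xyaw 123.1 tilt [ 1.4e-03 -2.0e-04 -1.0e+00] q1,q7 [0.61 0.21] F [ 0.5  0.1 -0.4] op 0.853 ff 0.0
tool shift [ 0.0012 -0.0013  0.0022]
wheel 16811 [ 482.2 -140.9] 2.2 31 z 0.119
grip 5286 [ 575.3 -194.9] 0.44 24 z 0.1561
gland 5817 [ 576. -196.] 0.44 42 z 0.1141
1 1109 [[-0.0084, 0.039, -0.0298], [0.0085, 0.0408, -0.0218], [0.0105, 0.0521, -0.0114]]
-1 1128 [[-0.0087, -0.0489, -0.0297], [0.0084, -0.0374, -0.0218], [0.0104, -0.0355, -0.0114]]
```

```bash
python3 -m inch '.7 .001 -.002 .002 0 0 0; .7 0 0 0 0 0 0; .7 0 0 0 0 0 0' 6; python3 m.py .5753 -.1957 .117; for k in 1 2 3; do python3 -m inch '-1 0 0 0 0 0 0; -1 0 0 0 0 0 0; -1 0 0 0 0 0 0; -1 0 0 0 0 0 0' 6 | tail -4;  done; python3 m.py .5753 -.1957 .117
```

```text
clock: 13.67
tool_pos: [0.5742, -0.1967, 0.1166]
eef_rot: [0.476, 0.879, -0.0, 0.0]
contact_force: [-0.5, 0.2, 0.4]
opening: 0.852
finger_force: 0.0
t 13.6667 tcp [ 0.5742 -0.1967  0.1166] xyaw 123.1 tilt [ 3.e-04 -4.e-04 -1.e+00] q1,q7 [0.61 0.2 ] F [-0.5  0.2  0.4] op 0.852 ff 0.0
tool shift [ 0.0003  0.0015 -0.0004]
eef_rot: [0.476, 0.879, 0.0, 0.0]
contact_force: [-0.0, 0.6, -0.9]
opening: 0.574
finger_force: 0.0
eef_rot: [0.476, 0.879, -0.0, -0.0]
contact_force: [-0.2, -0.3, 0.6]
opening: 0.406
finger_force: 6.0
eef_rot: [0.476, 0.879, -0.0, -0.0]
contact_force: [-0.1, -0.0, 0.2]
opening: 0.4
finger_force: 6.0
t 14.6667 tcp [ 0.5743 -0.1965  0.1162] xyaw 123.1 tilt [-0. -0. -1.] q1,q7 [0.61 0.2 ] F [-0.1 -0.   0.2] op 0.4 ff 6.000003693625331
tool shift [ 0.0001  0.0013 -0.0008]
```

```bash
python3 -m inch '-1 0 0 0 0 0 0; -1 0 0 0 0 0 0; -1 0 0 -.003 0 0 0; -1 0 0 -.003 0 0 0; -1 0 0 -.004 0 0 0; -1 0 0 0 0 0 0; -1 0 0 0 0 0 0;-1 0 0 0 0 0 0' 20; python3 m.py; python3 -m inch '-1 0 0 0 0 0 0'; python3 m.py
```

```text
clock: 15.33
tool_pos: [0.5741, -0.1967, 0.1262]
eef_rot: [0.476, 0.879, -0.0, -0.0]
contact_force: [0.4, 0.1, -3.1]
opening: 0.405
finger_force: 20.0
t 15.3333 tcp [ 0.5741 -0.1967  0.1262] xyaw 123.1 tilt [-4.e-04 -2.e-04 -1.e+00] q1,q7 [0.61 0.21] F [ 0.4  0.1 -3.1] op 0.405 ff 20.000001853331923
clock: 15.42
tool_pos: [0.5741, -0.1966, 0.1261]
eef_rot: [0.476, 0.879, -0.0, -0.0]
contact_force: [-0.4, 0.5, -3.0]
opening: 0.398
finger_force: 20.0
t 15.4167 tcp [ 0.5741 -0.1966  0.1261] xyaw 123.1 tilt [-4.e-04 -1.e-04 -1.e+00] q1,q7 [0.61 0.21] F [-0.4  0.5 -3. ] op 0.398 ff 20.000023059546947
```

```bash
python3 -m inch '-1 0 0 -.004 0 0 0; -1 0 0 -.005 0 0 0; -1 0 0 -.005 0 0 0; -1 0 0 -.005 0 0 0; -1 0 0 -.005 0 0 0; -1 0 0 -.004 0 0 0; -1 0 0 -.002 0 0 0; -1 0 0 0 0 0 0; -1 0 0 0 0 0 0; -1 0 0 0 0 0 0' 20; python3 m.py; python3 - <<'E'
from meas import *
for n in("top","side","wrist"):
    m=camera_model(n);i,d=snapshot(n);w=world(n,d,m)
    p=w.reshape(-1,3);k=p[(np.linalg.norm(p[:,:2]-[.5748,-.196],axis=1)<.013)&(p[:,2]>.165)&(p[:,2]<.21)]
    if len(k):print(n,len(k),np.percentile(k[:,2],[10,50,90]).round(4))
    if n!="top":
        V=np.array(m["view"]);c=np.array([[.575,-.196,.115]]);uv=cv2.projectPoints(c,V[:3,:3],V[:3,3],np.array(m["intrinsics"]),np.array(m["dist"]))[0].ravel().astype(int);print(n,uv)
        u,v=uv;cr=i[max(0,v-60):v+40,max(0,u-60):u+60,::-1];cv2.imwrite(f"pics/{n}7.png",cv2.resize(cr,(400,333),interpolation=cv2.INTER_CUBIC))
cv2.imwrite("pics/c7.png",np.hstack([cv2.imread("pics/side7.png"),cv2.imread("pics/wrist7.png")]))
E
```

```text
clock: 16.25
tool_pos: [0.5741, -0.1965, 0.156]
eef_rot: [0.476, 0.879, -0.0, -0.0]
contact_force: [-0.1, 0.3, -2.5]
opening: 0.405
finger_force: 20.0
t 16.25 tcp [ 0.5741 -0.1965  0.156 ] xyaw 123.1 tilt [-4.e-04 -0.e+00 -1.e+00] q1,q7 [0.63 0.24] F [-0.1  0.3 -2.5] op 0.405 ff 20.000043399631977
side 18 [0.1937 0.1948 0.1965]
side [323 239]
wrist 2371 [0.1953 0.1961 0.1969]
wrist [317 252]
```

View pics/c7.png

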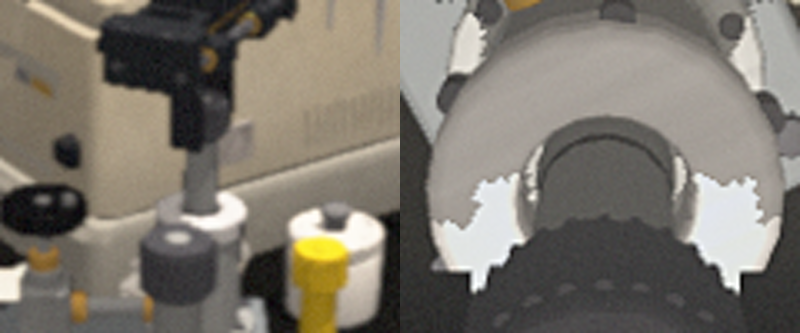

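The side crop shows the rod drawn up out of the gland. The wrist crop shows the dark fill line just at the bore's mouth, about (605,140), and the grip's top measures 40.0 mm higher than at the start. Side force is near zero, so I hand in.

```bash
python3 -m inch '-1 0 0 0 0 0 0; -1 0 0 0 0 0 0; -1 0 0 0 0 0 0; -1 0 0 0 0 0 0'; python3 -c "
from plant import r
print(r.finish_job())"
```

```text
clock: 16.73
tool_pos: [0.5743, -0.1965, 0.1562]
eef_rot: [0.476, 0.879, -0.0, -0.0]
contact_force: [0.7, -0.2, -4.1]
opening: 0.4
finger_force: 20.0
the job is handed in; nothing more can be done
None
```

Job handed in at 16.7 s, with no verdict returned: the valve is open with its pin within about 3° of the cylinder, and the piston is raised 40 mm to the fill line and held still at 20 N with negligible side force (the fingertips really sit about 20 mm further back than the stated TCP data, so my first close on the wheel met only air; I corrected for it).

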